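# Fetch the sample vial from behind the reagent bottle

## Task

The blue-capped sample vial stands in the white spill tray behind the red-capped brown bottle. Move that bottle out of the way first, standing it upright on the free part of the green bench mat; then take out the blue-capped vial and stand it upright inside the yellow tray on the mat. Leave the blue-capped brown bottle standing where it is, and knock none of these three over.

Things in the scene. Friction and masses are not known exactly. Their poses are not given: they have to be found in the camera images.
- vial_blue_centre (a point): Centre (half-way up) of the clear glass sample vial with the blue cap: upright cylinder, 16 mm diameter, 48 mm tall, loose. z up its axis. It stands in the white spill tray (180 x 290 mm, floor 3 mm thick, lip 12 mm high), its axis about 50 mm behind that of the red-capped bottle. A white-capped vial of the same size behind the other bottle is not wanted.
- bottle_red_centre (a point): Centre (half-way up) of the brown reagent bottle with the red cap: upright, 134 mm tall, body 68 mm diameter, loose, 0.25 to 0.42 kg. z up its axis; underside 67 mm below this point. The cap, 38 mm diameter, fixed to it, reaches from 46 to 66 mm above this point: grip it there from above. It stands in the left or the right place at the front of the spill tray.
- mat: Fixed green bench mat, 160 x 300 x 4 mm; origin at the centre of its underside, x along its short side away from the robot, y to the left. Fixed on it, centred at x = 0, y = -105 mm: the yellow open tray, 42 mm (x) by 78 mm (y), walls 2 mm; floor 6 mm, rim 26 mm above the origin. The rest is free; a good spot for the bottle is y = +80 mm. A 360 mm tall computer stands close behind the mat.
- bottle_blue_centre (a point): Centre (half-way up) of the brown reagent bottle with the blue cap, a bystander to be left alone: upright, 117 mm tall, 60 mm diameter, loose. It stands in the other place of the spill tray, about 160 mm beside the red-capped one.
There are look-alikes about, which are no part of the job. What is shaped like the part that bears bottle_red_centre but pink or purple is not meant.

How it is judged:
By the outcome, as a careful person would: the job done as asked, in the order asked, and still so for the second after the job is handed in, with the robot touching nothing.
It also fails if it takes over 70 s, if anything falls off the work surface, if the arm or the gripper's body presses on something with over 40 N, if the wrist force passes 120 N, or if a joint passes its speed limit or range.

## Robot

A 6-joint arm with a two-finger parallel gripper is mounted at the origin on a cart in front of the work surface, level with it; the furniture and walls round the work are solid. World frame = base frame: x ahead of the robot, y to its left, z up, the work surface at z = 0. Lengths are in mm, angles in rad, forces in N, time in s.
With the tool pointing down it reaches from about 350 to 875 mm from the base axis. Payload 4.2 kg.
Tool frame: the origin (TCP) lies midway between the tips of the shut fingers; the grasp point (between the pads) lies 19 mm behind it (arm.tcp_to_grasp is the distance from the TCP to the grasp point, in mm); z points along the fingers, y is the line along which they close (so a half turn about z gives the same grasp; the last joint's range is limited). The gripper opens to 85 mm and grips with 20 to 120 N. Pads are 22 mm wide; open, the fingers measure 114 mm over their backs; the gripper's body (76 mm by 85 mm) begins 54 mm behind the grasp point. The pads swing forward as they close: fully open they stand 13 mm farther back than shut.
Start: joints at [-0.853, 0.385, 0.008, 0, -1.194, -0.259], TCP at [276.807, -560.337, 231.312] pointing down, gripper open.
Joint ranges: [-3.14, 3.14], [-1.21, 2.06], [-1.07, 1.41], [-3.16, 2.05], [-2.99, -0.16], [-3.1, 3.1]. Speed limits (rad/s): [2.79, 2.79, 3.14, 3.14, 3.14, 3.14].

## Interface

Orientations are given as a unit quaternion [x, y, z, w].
In Python, from bench import arm, imaging, job, models gives the robot as it stands.
- The arm moves only by the tool arm_command, never from a script. Its argument "rows" is a list of rows, each an object with "grip": the opening, from 0 (shut) to 1 (fully open); "linear": the shift along the tool's x, y, z in mm, a list of three; "rot": the turn, a rotation vector about the tool's x, y, z in rad, a list of three. In form: [{"grip": grip, "linear": [tx, ty, tz], "rot": [rx, ry, rz]}, ...]. A call has 1 to 10 rows; each row is the pose to reach, as a shift and turn from the pose commanded when the call began, along the tool's axes at that moment; what a row does not reach only later rows make up. A row lasts 1/8 s, in which the tool goes at most 62.5 mm and 10.7 degrees, less where a joint would pass 70% of its speed; a pose out of reach is approached as far as the arm can. A call with a gripper value outside its range is refused whole. The fingers move at their own pace and stop on an object; the grip force is fixed at half the most. Time passes only in rows, so rows that repeat a pose let the fingers close. It gives the time, the measured TCP pose, the force, the opening and the grip force at its end, in the units of the state.
- arm.read_state(): the state, without advancing time (a new reading comes with each control period).
- imaging.get_image(name): name is "scene" or "side" or "wrist"; returns a dict with "frame" (420x560x3 uint8, red, green, blue), "fx", "fy", "cx", "cy" (pixels), "extrinsics" (4x4, takes a point from world to camera coordinates); the wrist camera has in their place "T_tool_cam" (4x4, takes a point from camera to tool coordinates, whose origin is the TCP and whose axes are the flange's). Camera axes: x right, y down, z forward; pixel columns grow to the right and rows downward; lengths in mm; the calibration is good to about 2 mm. A picture is of the moment at which its call begins: read the wrist's pose just before it. There is no depth.
- job.job_done(): hands the job in; it is judged then, once.
Trained networks look in a picture, given as the dict that the camera call returned (one of the last four; its "shot" number tells which), for a name from the list of things; names that differ only in an ending like _2 or _b are one class to them, and where a whole thing is asked for, a point or a joint stands for the part that bears it (a point fixed in the world has none). Each returns a list of dicts, best first, with "score" (0 to 1); they miss things now and then, are a little off and sometimes report something else, mostly with a low value. They report only what shows in the picture. A call takes as long as a camera call. They do not tell look-alikes from the thing itself.
- models.spot_in(picture, query): "rect" ([left, top, right, bottom] in pixels, round what is visible of it).
- models.tip_of(picture, query): "pixel" ([column, row] in pixels: a listed point, or the origin of a listed thing).
The state is a dict: "clock": time; "joints": joint angles; "joint_vel": joint speeds; "joint_efforts": joint torques, N m; "position": TCP position; "ee_rot": TCP orientation; "contact_force": force on the tool from outside, world axes, zero at the start; "wrist_torque": the same for the moment, N m; "gripper_width": finger opening in mm; "grasp_force": force on a finger pad.
Only numpy, scipy, OpenCV 4.12 (cv2) and the standard library are available. Lean on these libraries where they do the work, as an engineer would, in place of code of your own. Each camera call takes 0.05 s, during which the arm holds its last target. There are 200 camera calls.

## Working session

There is one attempt and no reset: what is moved stays moved. The work goes in short steps, Python scripts to look and compute and a tool call to move; the robot and the scene stay as the last step left them, time stands still between calls to the robot, and variables do not carry over. Pictures are saved under pics/ and viewed, at most 10 in all, crops included, and the job is handed in when it is done.

Besides the shell and the picture viewer there is one more tool, called after ">>>" in YAML: its name, and indented under it one key for each argument. arm_command: Moves the arm, as the interface text tells. Its arguments: {"type":"object","properties":{"rows":{"type":"array"}},"required":["rows"]}

```bash
mkdir -p pics; cat > h.py <<'E'
from bench import arm, imaging, job, models
import numpy as np, cv2
from scipy.spatial.transform import Rotation as R
def cam(name):
    s=arm.read_state(); p=imaging.get_image(name)
    if name=='wrist':
        T=np.eye(4);T[:3,:3]=R.from_quat(s['ee_rot']).as_matrix();T[:3,3]=s['position']
        p['c2w']=T@np.array(p['T_tool_cam'])
    else: p['c2w']=np.linalg.inv(np.array(p['extrinsics']))
    return p
def ray(p,px):
    d=np.array([(px[0]-p['cx'])/p['fx'],(px[1]-p['cy'])/p['fy'],1]);T=p['c2w']
    return T[:3,3],T[:3,:3]@d
def atz(p,px,z):
    o,d=ray(p,px);return o+d*(z-o[2])/d[2]
def proj(p,X):
    c=np.linalg.inv(p['c2w'])@np.append(X,1);return [p['fx']*c[0]/c[2]+p['cx'],p['fy']*c[1]/c[2]+p['cy']]
def tri(rs):
    A=0;b=0
    for o,d in rs:
        d=d/np.linalg.norm(d);P=np.eye(3)-np.outer(d,d);A=A+P;b=b+P@o
    return np.linalg.solve(A,b)
def save(p,n): cv2.imwrite('pics/'+n+'.png',cv2.cvtColor(np.ascontiguousarray(p['frame']),cv2.COLOR_RGB2BGR))
E
cat > a.py <<'E'
from h import *
np.set_printoptions(precision=1,suppress=True)
P={n:cam(n) for n in('scene','side')}
for n,p in P.items(): save(p,n+'0')
p=P
for q in('vial_blue_centre','bottle_red_centre','mat','bottle_blue_centre'):
    for n in P:
        for r in models.tip_of(P[n],q)[:3]:
            z={'v':27,'b':70,'m':0}[q[0]]
            print(q,n,np.array(r['pixel']),round(r['score'],2),atz(P[n],r['pixel'],z))
print(P['scene']['c2w'][:3,3],P['side']['c2w'][:3,3],arm.read_state())
a=np.hstack([cv2.imread('pics/scene0.png'),cv2.imread('pics/side0.png')])
E
python3 a.py
```

```text
vial_blue_centre scene [287.6 198. ] 0.58 [ 524.5 -358.1   27. ]
vial_blue_centre side [297.5 197. ] 0.57 [ 529.2 -363.9   27. ]
bottle_red_centre scene [310.3 184.3] 0.96 [ 474.2 -376.    70. ]
bottle_red_centre scene [192.6 240.4] 0.89 [608.5 -64.5  70. ]
bottle_red_centre scene [324.1 159.3] 0.65 [ 488.7 -506.3   70. ]
bottle_red_centre side [317.6 182.6] 0.73 [ 482.2 -376.8   70. ]
bottle_red_centre side [324.1 155. ] 0.66 [ 491.3 -526.9   70. ]
bottle_red_centre side [227.3 256.5] 0.6 [601.3 -61.9  70. ]
mat scene [236.4 339.2] 0.94 [431.7  77.2   0. ]
mat side [304.  361.8] 0.63 [417.3  77.6   0. ]
bottle_blue_centre scene [292.9 220.2] 0.73 [ 452.  -221.2   70. ]
bottle_blue_centre side [316.9 220.5] 0.59 [ 455.3 -221.5   70. ]
[ 83.3 674.  753.4] [362.1 457.5 582.2] {'clock': 0.5, 'joints': array([-0.9,  0.4,  0. , -0. , -1.2, -0.3]), 'joint_vel': array([-0., -0.,  0., -0., -0.,  0.]), 'joint_efforts': array([  0. , -39.2,  18.8,   4.2,  -0. ,  -0. ]), 'position': array([ 276.8, -560.3,  231.2]), 'ee_rot': array([-0.2,  1. ,  0. , -0. ]), 'contact_force': array([-0.6, -0.1, -0.9]), 'wrist_torque': array([ 0.,  0., -0.]), 'grasp_force': 0.0, 'gripper_width': 85.36041206917002}
```

View pics/scene0.png

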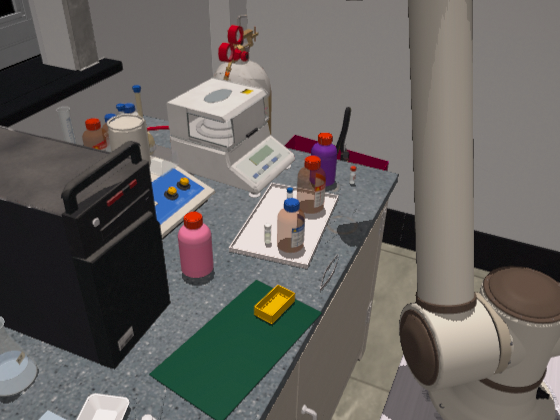

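View pics/side0.png

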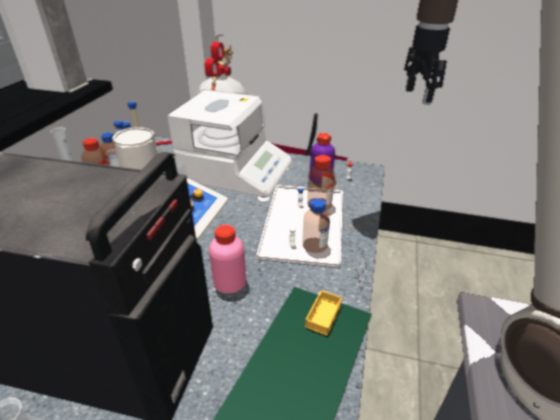

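The scene picture shows the red-capped brown bottle at about (312,182), with the vial behind it at (290,195). The blue-capped bottle is at (292,222). The look-alikes are purple at (324,158) and pink at (195,245). The mat is around (237,345) and the yellow tray at (274,304). The side view agrees. Next I'll get the mat outline and the cap position.

```bash
cat > b.py <<'E'
from h import *
np.set_printoptions(precision=1,suppress=True)
for n in('scene','side'):
    p=cam(n); hsv=cv2.cvtColor(np.ascontiguousarray(p['frame']),cv2.COLOR_RGB2HSV)
    def big(m,z):
        m=cv2.morphologyEx(m,cv2.MORPH_OPEN,np.ones((3,3)))
        k,l,s,c=cv2.connectedComponentsWithStats(m);i=1+np.argmax(s[1:,4])
        ct=max(cv2.findContours((l==i).astype(np.uint8),0,1)[0],key=len)[:,0]
        w=np.array([atz(p,q,z)[:2] for q in ct],np.float32);r=cv2.minAreaRect(w)
        print(n,s[i],r,'\n',cv2.boxPoints(r));
    big(cv2.inRange(hsv,(55,80,15),(95,255,120)),4)
    big(cv2.inRange(hsv,(20,120,90),(32,255,255)),26)
    cap=cv2.inRange(hsv,(0,150,80),(8,255,255))|cv2.inRange(hsv,(172,150,80),(180,255,255))
    k,l,s,c=cv2.connectedComponentsWithStats(cap)
    for i in range(1,k):
        if s[i,4]>25: print(s[i],c[i],atz(p,c[i],126))
    print('balance?',atz(p,[250,190],0))
print(R.from_quat(arm.read_state()['ee_rot']).as_matrix())
E
python3 b.py
```

```text
scene [  150   280   171   140 10530] ((421.1523742675781, 81.6546859741211), (299.8321228027344, 160.23495483398438), 79.38471221923828) 
 [[314.8 -50.9]
 [472.3 -80.5]
 [527.5 214.2]
 [370.  243.8]]
scene [254 285  41  39 944] ((398.60174560546875, -13.791824340820312), (95.54851531982422, 53.4705696105957), 81.16890716552734) 
 [[364.8 -56.9]
 [417.7 -65.1]
 [432.4  29.3]
 [379.5  37.5]]
[218  25  30  37 562] [232.2  45.6] [ 1061.2 -1059.5   126. ]
[ 85 118  16  13 163] [ 92.4 124. ] [1072.8 -318.1  126. ]
[147 126  22   4  65] [157.8 127.4] [ 907.1 -377.3  126. ]
[318 133  15  12 157] [324.6 138.4] [ 493.3 -512.2  126. ]
[ 93 139  13  10  52] [100.6 144.3] [ 977.6 -236.6  126. ]
[305 155  21  35 292] [314.4 166.7] [ 463.  -366.4  126. ]
[184 211  19  19 280] [192.7 220.1] [600.8 -60.6 126. ]
balance? [ 644.  -388.3    0. ]
side [  215   288   155   132 11491] ((420.8060302734375, 77.46649169921875), (290.248291015625, 157.61935424804688), 79.38053131103516) 
 [[316.6 -50.6]
 [471.5 -79.7]
 [525.  205.6]
 [370.1 234.6]]
side [306 295  35  34 785] ((401.6376037597656, -19.097015380859375), (81.2907943725586, 47.55247116088867), 80.47576904296875) 
 [[371.5 -55.2]
 [418.4 -63.1]
 [431.8  17.1]
 [384.9  24.9]]
[205  42  24  34 415] [215.5  60.9] [ 1060.4 -1134.6   126. ]
[318 134  12  11 115] [323.5 138.7] [ 494.4 -511.4  126. ]
[ 83 138  16  13 157] [ 90.5 144.1] [1071.9 -317.3  126. ]
[157 141  14   4  28] [163.5 142.4] [ 895.3 -377.   126. ]
[ 99 155   8   9  36] [103.5 159.9] [ 988.3 -251.6  126. ]
[315 155  16  15 210] [322.2 162.1] [ 475.5 -382.   126. ]
[322 172  12   7  51] [327.5 174.7] [ 453.6 -325.8  126. ]
[148 220  15  18  27] [154.6 229.7] [732.8 -39.2 126. ]
[215 225  20  19 299] [224.6 234. ] [602.  -61.5 126. ]
balance? [ 671.  -403.2    0. ]
[[-0.9 -0.4  0. ]
 [-0.4  0.9  0. ]
 [-0.  -0.  -1. ]]
```

```bash
cat > to.py <<'E'
from h import *
import sys
def to(t,yd=None):
    s=arm.read_state();M=R.from_quat(s['ee_rot']).as_matrix()
    print('lin',np.round(M.T@(np.array(t)-s['position']),1))
    # desired: z down, y = yd
    y=np.array([*(yd if yd is not None else M[:2,1]),0.]);y/=np.linalg.norm(y)
    if y@M[:,1]<0:y=-y
    z=np.array([0,0,-1.]);D=np.column_stack([np.cross(y,z),y,z])
    print('rot',np.round(R.from_matrix(M.T@D).as_rotvec(),4))
if __name__=='__main__':
    v=[float(x) for x in sys.argv[1:]]
    s=arm.read_state();print(round(s['clock'],2),np.round(s['position'],1),np.round(s['gripper_width'],1),np.round(s['joints'],2),np.round(s['contact_force'],1))
    to(v[:3],v[3:5] if len(v)>3 else None)
E
python3 to.py 477 -378 231; python3 -c "
from h import *
print(imaging.get_image('wrist')['T_tool_cam'],R.from_quat(arm.read_state()['ee_rot']).as_matrix())"
```

```text
0.6 [ 276.8 -560.3  231.3] 85.3 [-0.85  0.38  0.01 -0.   -1.19 -0.26] [-0.1 -0.5  0.4]
lin [-260.2   74.8    0.3]
rot [-0.      0.0001  0.    ]
[[ 3.14192524e-04 -9.50965771e-01 -3.09295980e-01  7.89462402e+01]
 [ 9.99999614e-01  4.49677014e-05  8.77572538e-04  1.11858300e+00]
 [-8.20633117e-04 -3.09296136e-01  9.50965418e-01 -1.42745948e+02]
 [ 0.00000000e+00  0.00000000e+00  0.00000000e+00  1.00000000e+00]] [[-8.96576442e-01 -4.42889018e-01  2.90533954e-05]
 [-4.42889019e-01  8.96576441e-01 -3.88298744e-05]
 [-8.85126492e-06 -4.76813804e-05 -9.99999999e-01]]
```

>>> arm_command:
  rows:
    - {"grip": 1,"linear": [-60,17,-10],"rot": [0,0,0]}
    - {"grip": 1,"linear": [-120,34,-20],"rot": [0,0,0]}
    - {"grip": 1,"linear": [-180,52,-20],"rot": [0,0,0]}
    - {"grip": 1,"linear": [-230,66,-20],"rot": [0,0,0]}
    - {"grip": 1,"linear": [-260,75,-20],"rot": [0,0,0]}
    - {"grip": 1,"linear": [-260,75,-20],"rot": [0,0,0]}
    - {"grip": 1,"linear": [-260,75,-20],"rot": [0,0,0]}

```text
clock: 1.52
position: [476.3, -378.2, 251.3]
ee_rot: [-0.227, 0.974, 0.0, -0.0]
contact_force: [-0.8, -0.5, -0.2]
gripper_width: 85.3
grasp_force: 0.0
```

```bash
cat > c.py <<'E'
from h import *
import sys
np.set_printoptions(precision=1,suppress=True)
p=cam('wrist');save(p,sys.argv[1])
hsv=cv2.cvtColor(np.ascontiguousarray(p['frame']),cv2.COLOR_RGB2HSV)
cap=cv2.inRange(hsv,(0,150,80),(8,255,255))|cv2.inRange(hsv,(172,150,80),(180,255,255))
k,l,s,c=cv2.connectedComponentsWithStats(cap)
for i in range(1,k):
    if s[i,4]>200: print('red',s[i],c[i],atz(p,c[i],136))
for q,z in(('vial_blue_centre',27),('bottle_red_centre',70),('bottle_blue_centre',61)):
    for r in models.tip_of(p,q)[:3]: print(q,np.array(r['pixel']),round(r['score'],2),atz(p,r['pixel'],z))
E
python3 c.py w1
```

```text
red [132  29  17  19 242] [140.2  38.1] [ 416.1 -506.1  136. ]
red [  65  116   52   53 2134] [ 90.6 142.2] [ 493.8 -514.7  136. ]
red [ 251  178   49   47 1623] [274.6 201.5] [ 475.8 -381.4  136. ]
vial_blue_centre [272.3 216.7] 0.49 [ 521.8 -363.3   27. ]
bottle_blue_centre [438.  234.7] 0.89 [ 456.4 -215.6   61. ]
```

View pics/w1.png

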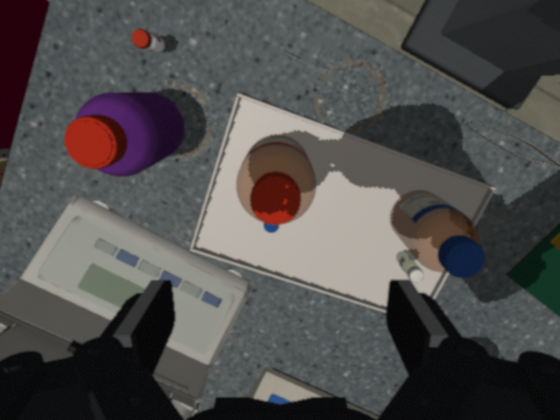

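The cap is at (275,200) in the wrist view. The vial's blue cap peeks out below it at (271,227), and purple is at far left (92,142). I'll descend onto the red cap.

```bash
python3 to.py 476 -380.5 103
```

```text
1.73 [ 475.9 -378.8  251.4] 85.2 [-0.41  0.34 -0.    0.   -1.22 -0.71] [-0.1  0.4 -0.6]
lin [  0.7  -1.6 148.4]
rot [-0.0001  0.      0.    ]
```

>>> arm_command:
  rows:
    - {"grip": 1,"linear": [0.5,-1.5,50],"rot": [0,0,0]}
    - {"grip": 1,"linear": [0.5,-1.5,95],"rot": [0,0,0]}
    - {"grip": 1,"linear": [0.5,-1.5,125],"rot": [0,0,0]}
    - {"grip": 1,"linear": [0.5,-1.5,148],"rot": [0,0,0]}
    - {"grip": 1,"linear": [0.5,-1.5,148],"rot": [0,0,0]}
    - {"grip": 0.5,"linear": [0.5,-1.5,148],"rot": [0,0,0]}
    - {"grip": 0.3,"linear": [0.5,-1.5,148],"rot": [0,0,0]}
    - {"grip": 0.2,"linear": [0.5,-1.5,148],"rot": [0,0,0]}
    - {"grip": 0,"linear": [0.5,-1.5,148],"rot": [0,0,0]}
    - {"grip": 0,"linear": [0.5,-1.5,148],"rot": [0,0,0]}

```text
clock: 2.98
position: [477.8, -380.2, 104.8]
ee_rot: [-0.228, 0.974, -0.001, 0.001]
contact_force: [0.7, -0.4, 5.6]
gripper_width: 36.4
grasp_force: 59.8
```

>>> arm_command:
  rows:
    - {"grip": 0,"linear": [0,0,0],"rot": [0,0,0]}
    - {"grip": 0,"linear": [0,0,0],"rot": [0,0,0]}
    - {"grip": 0,"linear": [0,0,-3],"rot": [0,0,0]}
    - {"grip": 0,"linear": [0,0,-8],"rot": [0,0,0]}
    - {"grip": 0,"linear": [0,0,-20],"rot": [0,0,0]}
    - {"grip": 0,"linear": [0,0,-20],"rot": [0,0,0]}

```text
clock: 3.72
position: [477.7, -379.9, 124.6]
ee_rot: [-0.228, 0.974, -0.001, 0.001]
contact_force: [-0.0, -0.3, -2.8]
gripper_width: 36.6
grasp_force: 60.3
```

>>> arm_command:
  rows:
    - {"grip": 0,"linear": [0,0,-20],"rot": [0,0,0]}
    - {"grip": 0,"linear": [0,0,-50],"rot": [0,0,0]}
    - {"grip": 0,"linear": [0,0,-90],"rot": [0,0,0]}
    - {"grip": 0,"linear": [0,0,-120],"rot": [0,0,0]}
    - {"grip": 0,"linear": [0,0,-140],"rot": [0,0,0]}
    - {"grip": 0,"linear": [0,0,-140],"rot": [0,0,0]}
    - {"grip": 0,"linear": [0,0,-140],"rot": [0,0,0]}

```text
clock: 4.6
position: [476.3, -378.9, 261.8]
ee_rot: [-0.227, 0.974, 0.001, -0.001]
contact_force: [0.2, -0.9, -3.5]
gripper_width: 36.6
grasp_force: 60.8
```

```bash
python3 to.py 434 160 260
```

```text
4.6 [ 476.3 -378.9  261.8] 36.6 [-0.41  0.34  0.02 -0.   -1.25 -0.71] [ 0.2 -0.9 -3.5]
lin [-200.6  502.     2.9]
rot [ 0.0025 -0.001   0.    ]
```

>>> arm_command:
  rows:
    - {"grip": 0,"linear": [-4,10,0],"rot": [0,0,0]}
    - {"grip": 0,"linear": [-14,35,0],"rot": [0,0,0]}
    - {"grip": 0,"linear": [-30,75,0],"rot": [0,0,0]}
    - {"grip": 0,"linear": [-48,120,0],"rot": [0,0,0]}
    - {"grip": 0,"linear": [-66,165,0],"rot": [0,0,0]}
    - {"grip": 0,"linear": [-84,210,0],"rot": [0,0,0]}
    - {"grip": 0,"linear": [-102,255,0],"rot": [0,0,0]}
    - {"grip": 0,"linear": [-120,300,0],"rot": [0,0,0]}
    - {"grip": 0,"linear": [-136,340,0],"rot": [0,0,0]}
    - {"grip": 0,"linear": [-152,380,0],"rot": [0,0,0]}

```text
clock: 5.85
position: [443.8, 30.1, 262.8]
ee_rot: [-0.228, 0.974, 0.0, -0.0]
contact_force: [0.2, -0.6, -3.2]
gripper_width: 36.5
grasp_force: 60.8
```

>>> arm_command:
  rows:
    - {"grip": 0,"linear": [-16,40,0],"rot": [0,0,0]}
    - {"grip": 0,"linear": [-29,74,0],"rot": [0,0,0]}
    - {"grip": 0,"linear": [-39,100,0],"rot": [0,0,0]}
    - {"grip": 0,"linear": [-45,116,0],"rot": [0,0,0]}
    - {"grip": 0,"linear": [-48,122,0],"rot": [0,0,0]}
    - {"grip": 0,"linear": [-48,122,0],"rot": [0,0,0]}
    - {"grip": 0,"linear": [-48,122,0],"rot": [0,0,0]}

```text
clock: 6.72
position: [433.9, 158.4, 263.2]
ee_rot: [-0.227, 0.974, -0.0, -0.0]
contact_force: [-0.1, 1.4, -3.9]
gripper_width: 36.7
grasp_force: 60.8
```

```bash
python3 to.py 434 160 108; python3 -c "
from h import *
save(cam('side'),'s1')"
```

```text
6.72 [433.9 158.4 263.2] 36.7 [ 0.7   0.08 -0.32  0.   -1.17 -1.82] [-0.1  1.4 -3.9]
lin [ -0.9   1.4 155.2]
rot [-0.0002 -0.0004 -0.    ]
```

View pics/s1.png

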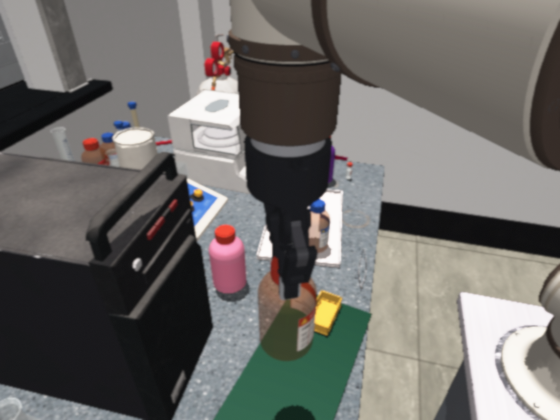

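The bottle hangs upright over the mat at (290,310), clear of the computer. I'll lower it now.

>>> arm_command:
  rows:
    - {"grip": 0,"linear": [-1,1.5,30],"rot": [0,0,0]}
    - {"grip": 0,"linear": [-1,1.5,70],"rot": [0,0,0]}
    - {"grip": 0,"linear": [-1,1.5,110],"rot": [0,0,0]}
    - {"grip": 0,"linear": [-1,1.5,138],"rot": [0,0,0]}
    - {"grip": 0,"linear": [-1,1.5,150],"rot": [0,0,0]}
    - {"grip": 0,"linear": [-1,1.5,153],"rot": [0,0,0]}
    - {"grip": 0,"linear": [-1,1.5,155],"rot": [0,0,0]}
    - {"grip": 0,"linear": [-1,1.5,155],"rot": [0,0,0]}

```text
clock: 7.78
position: [434.7, 161.3, 109.2]
ee_rot: [-0.227, 0.974, 0.0, 0.001]
contact_force: [0.5, 0.1, -3.4]
gripper_width: 36.5
grasp_force: 60.9
```

>>> arm_command:
  rows:
    - {"grip": 0,"linear": [0,0,1],"rot": [0,0,0]}
    - {"grip": 0,"linear": [0,0,2],"rot": [0,0,0]}
    - {"grip": 0,"linear": [0,0,2.5],"rot": [0,0,0]}
    - {"grip": 0,"linear": [0,0,2.5],"rot": [0,0,0]}

```text
clock: 8.28
position: [434.2, 160.9, 105.8]
ee_rot: [-0.227, 0.974, -0.0, 0.0]
contact_force: [-0.5, 0.2, -2.4]
gripper_width: 36.6
grasp_force: 60.9
```

>>> arm_command:
  rows:
    - {"grip": 0,"linear": [0,0,0.8],"rot": [0,0,0]}
    - {"grip": 0,"linear": [0,0,0.8],"rot": [0,0,0]}

```text
clock: 8.52
position: [434.6, 161.1, 105.8]
ee_rot: [-0.228, 0.974, 0.0, 0.001]
contact_force: [-0.4, -1.3, 4.5]
gripper_width: 36.7
grasp_force: 61.5
```

Contact: the force has turned upward. I'll release and rise.

>>> arm_command:
  rows:
    - {"grip": 0.6,"linear": [0,0,0],"rot": [0,0,0]}
    - {"grip": 1,"linear": [0,0,0],"rot": [0,0,0]}
    - {"grip": 1,"linear": [0,0,0],"rot": [0,0,0]}
    - {"grip": 1,"linear": [0,0,0],"rot": [0,0,0]}
    - {"grip": 1,"linear": [0,0,0],"rot": [0,0,0]}
    - {"grip": 1,"linear": [0,0,-15],"rot": [0,0,0]}
    - {"grip": 1,"linear": [0,0,-50],"rot": [0,0,0]}
    - {"grip": 1,"linear": [0,0,-100],"rot": [0,0,0]}
    - {"grip": 1,"linear": [0,0,-140],"rot": [0,0,0]}
    - {"grip": 1,"linear": [0,0,-140],"rot": [0,0,0]}

```text
clock: 9.78
position: [435.7, 162.0, 248.5]
ee_rot: [-0.228, 0.974, 0.002, 0.004]
contact_force: [-0.5, 0.2, -1.4]
gripper_width: 85.3
grasp_force: 0.0
```

```bash
python3 to.py 510 -363 200
```

```text
9.78 [435.7 162.  248.5] 85.3 [ 0.71  0.09 -0.34  0.   -1.13 -1.82] [-0.5  0.2 -1.4]
lin [ 166.5 -503.6   46.5]
rot [ 0.0012  0.0081 -0.    ]
```

>>> arm_command:
  rows:
    - {"grip": 1,"linear": [8,-25,0],"rot": [0,0,0]}
    - {"grip": 1,"linear": [24,-75,0],"rot": [0,0,0]}
    - {"grip": 1,"linear": [42,-130,0],"rot": [0,0,0]}
    - {"grip": 1,"linear": [60,-185,0],"rot": [0,0,0]}
    - {"grip": 1,"linear": [78,-240,0],"rot": [0,0,0]}
    - {"grip": 1,"linear": [96,-295,0],"rot": [0,0,0]}
    - {"grip": 1,"linear": [114,-350,0],"rot": [0,0,0]}
    - {"grip": 1,"linear": [130,-400,0],"rot": [0,0,0]}
    - {"grip": 1,"linear": [146,-445,0],"rot": [0,0,0]}
    - {"grip": 1,"linear": [158,-480,15],"rot": [0,0,0]}

```text
clock: 11.02
position: [505.1, -341.5, 229.2]
ee_rot: [-0.227, 0.974, -0.0, 0.0]
contact_force: [0.0, 0.6, -0.7]
gripper_width: 85.4
grasp_force: 0.0
```

>>> arm_command:
  rows:
    - {"grip": 1,"linear": [8,-20,20],"rot": [0,0,0]}
    - {"grip": 1,"linear": [8,-24,32],"rot": [0,0,0]}
    - {"grip": 1,"linear": [8,-24,32],"rot": [0,0,0]}
    - {"grip": 1,"linear": [8,-24,32],"rot": [0,0,0]}

```text
clock: 11.52
position: [509.0, -363.6, 198.7]
ee_rot: [-0.228, 0.974, -0.0, 0.0]
contact_force: [0.3, -0.7, 0.1]
gripper_width: 85.4
grasp_force: 0.0
```

```bash
cat > d.py <<'E'
from h import *
np.set_printoptions(precision=1,suppress=True)
p=cam('wrist');save(p,'w2')
hsv=cv2.cvtColor(np.ascontiguousarray(p['frame']),cv2.COLOR_RGB2HSV)
k,l,s,c=cv2.connectedComponentsWithStats(cv2.inRange(hsv,(100,150,60),(125,255,255)))
for i in range(1,k):
    if s[i,4]>60: print('blue',s[i],c[i],atz(p,c[i],51),'proj')
for q,z in(('vial_blue_centre',27),):
    for r in models.tip_of(p,q)[:3]: print(q,np.array(r['pixel']),round(r['score'],2),atz(p,r['pixel'],z))
print(arm.read_state()['position'])
E
python3 d.py
```

```text
blue [263 198  16  16 198] [270.7 205.8] [ 522.3 -364.3   51. ] proj
vial_blue_centre [271.3 198. ] 0.86 [ 522.5 -364.3   27. ]
[ 509.1 -363.8  199.2]
```

View pics/w2.png

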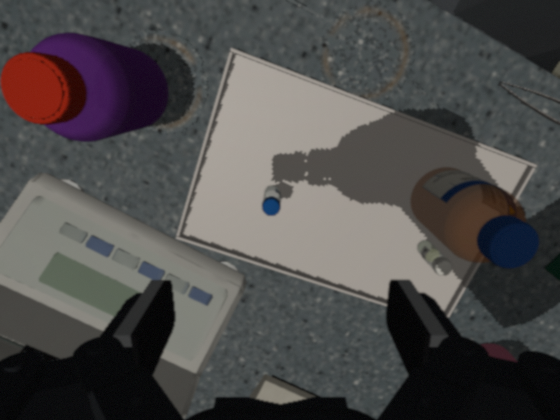

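The vial stands clear at (271,202), and the three sources agree on (522.4,-364.3). I'll go down on it.

```bash
python3 to.py 522.4 -364.3 19
```

```text
11.62 [ 509.1 -363.8  199.2] 85.1 [-0.36  0.41 -0.04  0.   -1.12 -0.75] [ 0.2  0.4 -0.4]
lin [-11.5  -6.1 180.2]
rot [-0.0015  0.0012  0.    ]
```

>>> arm_command:
  rows:
    - {"grip": 0.6,"linear": [-11.5,-6,30],"rot": [0,0,0]}
    - {"grip": 0.6,"linear": [-11.5,-6,80],"rot": [0,0,0]}
    - {"grip": 0.6,"linear": [-11.5,-6,110],"rot": [0,0,0]}
    - {"grip": 0.6,"linear": [-11.5,-6,135],"rot": [0,0,0]}
    - {"grip": 0.6,"linear": [-11.5,-6,160],"rot": [0,0,0]}
    - {"grip": 0.6,"linear": [-11.5,-6,175],"rot": [0,0,0]}
    - {"grip": 0.6,"linear": [-11.5,-6,180],"rot": [0,0,0]}
    - {"grip": 0.6,"linear": [-11.5,-6,180],"rot": [0,0,0]}

```text
clock: 12.62
position: [522.0, -364.8, 18.6]
ee_rot: [-0.228, 0.974, -0.0, 0.0]
contact_force: [-0.2, 0.8, -0.3]
gripper_width: 51.3
grasp_force: 0.0
```

>>> arm_command:
  rows:
    - {"grip": 0.45,"linear": [0,0,0],"rot": [0,0,0]}
    - {"grip": 0.35,"linear": [0,0,0],"rot": [0,0,0]}
    - {"grip": 0.25,"linear": [0,0,0],"rot": [0,0,0]}
    - {"grip": 0.15,"linear": [0,0,0],"rot": [0,0,0]}
    - {"grip": 0,"linear": [0,0,0],"rot": [0,0,0]}
    - {"grip": 0,"linear": [0,0,0],"rot": [0,0,0]}
    - {"grip": 0,"linear": [0,0,0],"rot": [0,0,0]}
    - {"grip": 0,"linear": [0,0,0],"rot": [0,0,0]}

```text
clock: 13.62
position: [521.7, -364.9, 18.4]
ee_rot: [-0.227, 0.974, -0.0, 0.0]
contact_force: [-0.2, 0.5, 5.2]
gripper_width: 13.6
grasp_force: 58.5
```

>>> arm_command:
  rows:
    - {"grip": 0,"linear": [0,0,-5],"rot": [0,0,0]}
    - {"grip": 0,"linear": [0,0,-20],"rot": [0,0,0]}
    - {"grip": 0,"linear": [0,0,-60],"rot": [0,0,0]}
    - {"grip": 0,"linear": [0,0,-110],"rot": [0,0,0]}
    - {"grip": 0,"linear": [0,0,-160],"rot": [0,0,0]}
    - {"grip": 0,"linear": [0,0,-195],"rot": [0,0,0]}
    - {"grip": 0,"linear": [0,0,-200],"rot": [0,0,0]}
    - {"grip": 0,"linear": [0,0,-200],"rot": [0,0,0]}

```text
clock: 14.62
position: [521.2, -364.4, 218.0]
ee_rot: [-0.227, 0.974, 0.0, 0.0]
contact_force: [0.1, 0.4, -0.3]
gripper_width: 13.7
grasp_force: 58.5
```

```bash
python3 to.py 401 -20.5 200 0.184 0.983; python3 -c "
from h import *
p=cam('wrist');save(p,'w3')"
```

```text
14.62 [ 521.2 -364.4  218. ] 13.7 [-0.36  0.41  0.02 -0.   -1.18 -0.76] [ 0.1  0.4 -0.3]
lin [-44.5 361.6  18.2]
rot [5.000e-04 3.000e-04 6.436e-01]
```

View pics/w3.png

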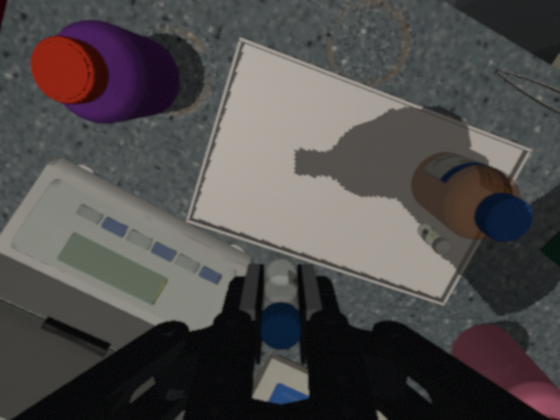

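The vial is held upright between the pads at (280,310). I'll carry it to above the yellow tray.

>>> arm_command:
  rows:
    - {"grip": 0,"linear": [-2,15,0],"rot": [0,0,0.05]}
    - {"grip": 0,"linear": [-6,50,0],"rot": [0,0,0.15]}
    - {"grip": 0,"linear": [-12,100,0],"rot": [0,0,0.25]}
    - {"grip": 0,"linear": [-18,150,0],"rot": [0,0,0.35]}
    - {"grip": 0,"linear": [-25,200,0],"rot": [0,0,0.45]}
    - {"grip": 0,"linear": [-31,250,0],"rot": [0,0,0.55]}
    - {"grip": 0,"linear": [-37,300,0],"rot": [0,0,0.64]}
    - {"grip": 0,"linear": [-42,345,0],"rot": [0,0,0.64]}
    - {"grip": 0,"linear": [-44.5,361.5,0],"rot": [0,0,0.64]}
    - {"grip": 0,"linear": [-44.5,361.5,0],"rot": [0,0,0.64]}

```text
clock: 15.92
position: [400.3, -20.3, 217.1]
ee_rot: [0.089, 0.996, -0.0, -0.001]
contact_force: [0.2, 0.1, 0.1]
gripper_width: 13.7
grasp_force: 58.5
```

```bash
cat > e.py <<'E'
from h import *
p=cam('wrist');save(p,'w4')
hsv=cv2.cvtColor(np.ascontiguousarray(p['frame']),cv2.COLOR_RGB2HSV)
m=cv2.morphologyEx(cv2.inRange(hsv,(20,120,70),(32,255,255)),cv2.MORPH_CLOSE,np.ones((5,5)))
k,l,s,c=cv2.connectedComponentsWithStats(m);i=1+np.argmax(s[1:,4]);print(s[i])
ct=max(cv2.findContours((l==i).astype(np.uint8),0,1)[0],key=len)[:,0]
w=np.array([atz(p,q,26)[:2] for q in ct],np.float32);r=cv2.minAreaRect(w);print(r)
E
python3 e.py; python3 to.py 401 -20.5 60 0.184 0.983
```

```text
[ 235  157   87   49 4144]
((400.3326110839844, -20.998149871826172), (79.47856140136719, 45.610015869140625), 79.79449462890625)
15.97 [400.7 -20.8 217.2] 13.7 [ 0.36  0.01 -0.52 -0.   -1.05 -2.11] [-1.4 -0.4 -0.5]
lin [ -0.5   0.5 157.2]
rot [-0.001  -0.0018  0.0053]
```

View pics/w4.png

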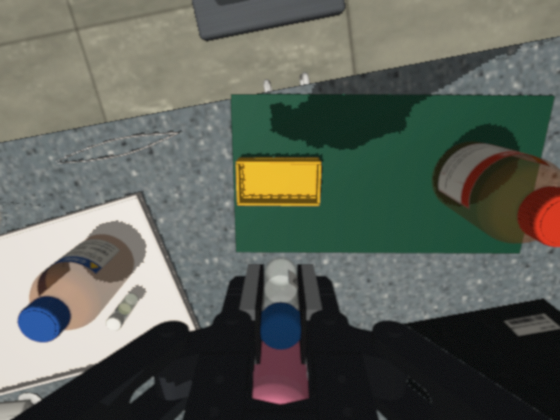

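The tray is at (280,182) and the red bottle is standing on the mat at right. The TCP is already within 1 mm of the tray centre, so I'll lower.

>>> arm_command:
  rows:
    - {"grip": 0,"linear": [-0.5,0,40],"rot": [0,0,0]}
    - {"grip": 0,"linear": [-0.5,0,90],"rot": [0,0,0]}
    - {"grip": 0,"linear": [-0.5,0,130],"rot": [0,0,0]}
    - {"grip": 0,"linear": [-0.5,0,160],"rot": [0,0,0]}
    - {"grip": 0,"linear": [-0.5,0,180],"rot": [0,0,0]}
    - {"grip": 0,"linear": [-0.5,0,190],"rot": [0,0,0]}
    - {"grip": 0,"linear": [-0.5,0,193],"rot": [0,0,0]}
    - {"grip": 0,"linear": [-0.5,0,193],"rot": [0,0,0]}

```text
clock: 16.98
position: [402.2, -21.1, 25.3]
ee_rot: [0.091, 0.996, 0.0, 0.0]
contact_force: [0.0, -0.3, -0.2]
gripper_width: 14.3
grasp_force: 58.4
```

>>> arm_command:
  rows:
    - {"grip": 0,"linear": [0,0,1],"rot": [0,0,0]}
    - {"grip": 0,"linear": [0,0,1.5],"rot": [0,0,0]}
    - {"grip": 0,"linear": [0,0,1.5],"rot": [0,0,0]}

```text
clock: 17.35
position: [401.9, -20.9, 23.8]
ee_rot: [0.09, 0.996, 0.0, 0.0]
contact_force: [0.2, 0.2, -0.8]
gripper_width: 13.9
grasp_force: 58.4
```

>>> arm_command:
  rows:
    - {"grip": 0,"linear": [0,0,1],"rot": [0,0,0]}
    - {"grip": 0,"linear": [0,0,2],"rot": [0,0,0]}
    - {"grip": 0,"linear": [0,0,2],"rot": [0,0,0]}

```text
clock: 17.73
position: [401.8, -21.0, 21.6]
ee_rot: [0.09, 0.996, -0.0, -0.0]
contact_force: [0.8, -0.2, 2.7]
gripper_width: 14.1
grasp_force: 58.6
```

>>> arm_command:
  rows:
    - {"grip": 0.2,"linear": [0,0,0],"rot": [0,0,0]}
    - {"grip": 0.3,"linear": [0,0,0],"rot": [0,0,0]}
    - {"grip": 0.35,"linear": [0,0,0],"rot": [0,0,0]}
    - {"grip": 0.35,"linear": [0,0,0],"rot": [0,0,0]}
    - {"grip": 0.35,"linear": [0,0,-6],"rot": [0,0,0]}
    - {"grip": 0.4,"linear": [0,0,-20],"rot": [0,0,0]}
    - {"grip": 0.5,"linear": [0,0,-50],"rot": [0,0,0]}
    - {"grip": 0.5,"linear": [0,0,-100],"rot": [0,0,0]}
    - {"grip": 0.5,"linear": [0,0,-160],"rot": [0,0,0]}
    - {"grip": 0.5,"linear": [0,0,-200],"rot": [0,0,0]}

```text
clock: 18.98
position: [402.2, -21.0, 224.9]
ee_rot: [0.09, 0.996, 0.001, 0.002]
contact_force: [0.8, 0.6, 0.4]
gripper_width: 42.8
grasp_force: 0.0
```

```bash
python3 -c "
from h import *
a=cam('wrist')['frame'];b=cam('side')['frame']
f=np.hstack([np.array(a)[60:360,100:560][:, :400],np.array(b)[130:430,180:380]])
save({'frame':f},'w5')"
```

```text
Traceback (most recent call last):
ValueError: all the input array dimensions except for the concatenation axis must match exactly, but along dimension 0, the array at index 0 has size 300 and the array at index 1 has size 290
```

```bash
python3 -c "
from h import *
a=cam('wrist')['frame'];b=cam('side')['frame']
f=np.hstack([np.array(a)[:,:560],np.array(b)[:,160:400]])
save({'frame':f},'w5')"
```

```text
(no output)
```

View pics/w5.png

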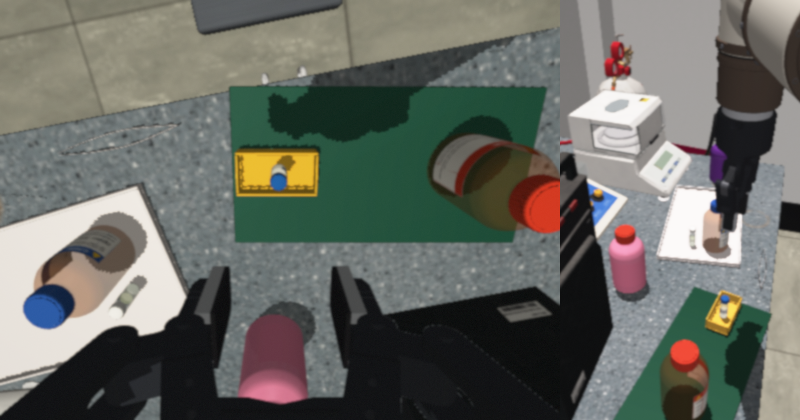

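The vial stands upright in the yellow tray at (279,178). The red-capped bottle stands on the mat, and the blue-capped bottle is still in place. I'm handing in.

```bash
python3 -c "
from bench import job
print(job.job_done())"
```

```text
the job is handed in; nothing more can be done
None
```

The job is handed in: the red-capped bottle was moved first and stands upright on the mat, the blue-capped vial stands upright in the yellow tray, and the blue-capped bottle was left where it was; about 19 s of the 70 s were used, and the verdict was not shown.

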